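Clear the pile: everything back to its own place

TASK

Take the pile on the desk apart from the top, one thing at a time, and put each thing away before touching the next: the tape measure goes upright in the clear tub, the sanding block flat in the small steel tray, the thin pine block on the middle of the thick pine offcut and lined up lengthwise with it, and last the sharpening stone flat in its wooden holder. Leave the spring clamp and the chisel where they lie.

Things in the scene. Friction and masses are not known exactly. Their poses are not given: they have to be found in the camera images.
- tape_measure: Yellow and black tape measure, the top of the pile, standing upright: 37 (x) x 76 (y) x 65 (z) mm, about 0.25 kg. Origin at the centre of its underside, z up. Grasp across the 37 mm.
- sanding_block: Cork sanding block wrapped in brown-red abrasive paper, third from the desk, under the tape measure and across the pine block: 62 (x) x 110 (y) x 34 (z) mm. Origin at the centre of its underside (the solid part begins 2 mm above the origin), z up, y its length. Grasp across the 62 mm.
- pine_block: Thin pale pine block, second from the desk, lying flat across the stone: 70 (x) x 130 (y) x 19 (z) mm. Origin at the centre of its underside, z up, y its length. Grasp across the 70 mm.
- oilstone: Blue-grey two-layer sharpening stone, the bottom of the pile, on the desk: 55 (x) x 160 (y) x 25 (z) mm, 0.45 kg. Origin at the centre of its underside, z up, y its length. Grasp across the 55 mm.
- clear_tub: Clear (whitish) open plastic tub, fixed, place of the tape measure: 114 (x) x 130 (y) mm over its rim, 60 mm high, inside 96 x 110 mm, inner floor 3 mm above the desk. Origin at the centre of its underside, z up.
- metal_tray: Small shallow tray of bare steel with a wire loop at one end (-y), fixed, place of the sanding block: inside 82 (x) x 130 (y) mm, walls 3 mm thick, inner floor 3 mm and rim 11 mm above the desk. Origin at the centre of its underside, z up, y its length.
- thick_offcut: Thick plain pine offcut lying flat alone on the desk, fixed, place of the thin pine block: 89 (x) x 200 (y) x 38 (z) mm. Origin at the centre of its underside, z up, y its length.
- stone_holder: Long shallow red-brown wooden holder with small brass screws in its rim, fixed, place of the sharpening stone: inside 75 (x) x 180 (y) mm, rim 6 mm wide, inner floor 5 mm and rim 13 mm above the desk. Origin at the centre of its underside, z up, y its length.
- spring_clamp: Orange and black spring clamp lying loose on the desk, 91 x 130 x 20 mm, a bystander. Origin at the centre of its underside.
- chisel: Wood chisel with a pale wooden handle lying loose farther back on the desk, 31 x 250 x 38 mm (y its length), a bystander. Origin at the centre of its underside.

How it is judged:
On the way, in this order (a step that is already met when the one before it is completed fails the run):
1. the tape measure stands released in the clear tub (z of tape_measure in the frame of clear_tub between -0.001 and 0.007 m and horizontal distance between tape_measure and clear_tub below 0.045 m and angle between tape_measure's own z axis and vertical below 0.1 rad and linear speed of tape_measure below 0.02 m/s and angular speed of tape_measure below 0.2 rad/s and contact force between the fingers and tape_measure below 0.3 N), for 0.2 s.
2. the sanding block lies released in the steel tray (z of sanding_block in the frame of metal_tray between -0.003 and 0.005 m and horizontal distance between sanding_block and metal_tray below 0.017 m and angle between sanding_block's own z axis and vertical below 0.1 rad and angle between the y axis of sanding_block and the y axis of metal_tray, either way round below 0.25 rad and linear speed of sanding_block below 0.02 m/s and angular speed of sanding_block below 0.2 rad/s and contact force between the fingers and sanding_block below 0.3 N), for 0.2 s.
3. the thin pine block lies released on the thick offcut (x of pine_block in the frame of thick_offcut between -0.015 and 0.015 m and y of pine_block in the frame of thick_offcut between -0.02 and 0.02 m and z of pine_block in the frame of thick_offcut between 0.034 and 0.042 m and angle between the y axis of pine_block and the y axis of thick_offcut, either way round below 0.15 rad and angle between pine_block's own z axis and vertical below 0.1 rad and linear speed of pine_block below 0.02 m/s and angular speed of pine_block below 0.2 rad/s and contact force between the fingers and pine_block below 0.3 N), for 0.2 s.
4. the stone lies released in its wooden holder (z of oilstone in the frame of stone_holder between 0.001 and 0.009 m and horizontal distance between oilstone and stone_holder below 0.017 m and angle between oilstone's own z axis and vertical below 0.1 rad and angle between the y axis of oilstone and the y axis of stone_holder, either way round below 0.2 rad and linear speed of oilstone below 0.02 m/s and angular speed of oilstone below 0.2 rad/s and contact force between the fingers and oilstone below 0.3 N), for 0.2 s.
At the end, for the whole second after the job is handed in: All released, at rest: tape measure upright in the tub; sanding block flat on the floor of the steel tray; stone flat on the floor of its holder; thin pine block flat on the thick offcut, within 15 mm across and 20 mm along of its centre and 0.15 rad of its length. Clamp and chisel within 20 mm (all of step 1 and all of step 2 and all of step 3 and all of step 4); the robot touches nothing.
It fails at once if the spring clamp was moved more than 20 mm (distance of spring_clamp from where it was at the start of the episode above 0.02 m).
It fails at once if the chisel was moved more than 20 mm (distance of chisel from where it was at the start of the episode above 0.02 m).
It fails at once if a lower thing of the pile was moved away (more than 40 mm) before the one above it was put in its place ((distance of sanding_block from where it was at the start of the episode above 0.04 m and not (z of tape_measure in the frame of clear_tub between -0.001 and 0.007 m and horizontal distance between tape_measure and clear_tub below 0.045 m and angle between tape_measure's own z axis and vertical below 0.1 rad)) or (distance of pine_block from where it was at the start of the episode above 0.04 m and not (z of sanding_block in the frame of metal_tray between -0.003 and 0.005 m and horizontal distance between sanding_block and metal_tray below 0.017 m and angle between sanding_block's own z axis and vertical below 0.1 rad and angle between the y axis of sanding_block and the y axis of metal_tray, either way round below 0.25 rad)) or (distance of oilstone from where it was at the start of the episode above 0.04 m and not (x of pine_block in the frame of thick_offcut between -0.015 and 0.015 m and y of pine_block in the frame of thick_offcut between -0.02 and 0.02 m and z of pine_block in the frame of thick_offcut between 0.034 and 0.042 m and angle between the y axis of pine_block and the y axis of thick_offcut, either way round below 0.15 rad and angle between pine_block's own z axis and vertical below 0.1 rad))).
It also fails if it takes over 120 s, if anything falls off the work surface, if the arm or the gripper's body presses on something with over 40 N, if the wrist force passes 120 N, or if a joint passes its speed limit or range.

ROBOT

A 7-joint arm with a two-finger parallel gripper is mounted at the origin on a cart in front of the work surface, level with it; the furniture and walls round the work are solid. World frame = base frame: x ahead of the robot, y to its left, z up, the work surface at z = 0. Lengths are in m, angles in rad, forces in N, time in s.
With the tool pointing down it reaches from about 0.4 to 0.875 m from the base axis. Payload 19.3 kg.
Tool frame: the origin (TCP) lies midway between the tips of the shut fingers; the grasp point (between the pads) lies 19 mm behind it; z points along the fingers, y is the line along which they close (so a half turn about z gives the same grasp; the last joint's range is limited). The gripper opens to 85 mm and grips with 20 to 120 N. Pads are 22 mm wide; open, the fingers measure 114 mm over their backs; the gripper's body (76 mm by 85 mm) begins 54 mm behind the grasp point. The pads swing forward as they close: fully open they stand 13 mm farther back than shut.
Start: joints at [-1.183, 0.521, -0.036, 1.599, 0.021, 1.021, -0.113], TCP at [0.276, 0.561, 0.231] pointing down, gripper open.
Joint ranges: [-2.91, 2.91], [-0.3, 2.13], [-1.5, 1.42], [0.17, 2.43], [-1.26, 4.41], [0.16, 1.93], [-2.52, 2.52]. Speed limits (rad/s): [1.89, 1.89, 2.39, 2.39, 3.01, 3.01, 3.01].

INTERFACE

Orientations are given as [roll, pitch, yaw] about the fixed x, y, z axes, in that order (R = Rz(yaw) Ry(pitch) Rx(roll)).
In Python, from workcell import bot, workorder, grab_frame, calibration gives the robot as it stands (bot), with the cameras as plain functions and the job (workorder).
- The arm moves only by the tool creep_tool, called after ">>>" by a JSON object that holds its "op" and its "data". Schema: {"type":"object","properties":{"plan":{"type":"array","items":{"type":"object","properties":{"aperture":{"type":"number"},"dx":{"type":"number"},"dy":{"type":"number"},"dz":{"type":"number"},"wx":{"type":"number"},"wy":{"type":"number"},"wz":{"type":"number"}},"additionalProperties":false,"required":["aperture"]},"minItems":1,"maxItems":5},"grip_n":{"type":"number"},"only":{"type":"string"},"quiet":{"type":"boolean"},"lines":{"type":"string"}},"required":["plan"],"additionalProperties":false}. plan is a list of rows, 1 to 5 of them, each an object with the fields aperture (the finger opening in m), dx, dy, dz (the shift in parts of the range, where 1.0 means 0.3 m), wx, wy, wz (a rotation vector in a scale on which 1.0 is 2 rad); a field left out counts as zero (the opening has to be given); each row is the pose to reach, as a shift and turn from the pose commanded when the call began, along the tool's axes at that moment; what a row does not reach only later rows make up. A row lasts 1/8 s, in which the tool goes at most 0.0625 m and 0.188 rad, less where a joint would pass 70% of its speed; a pose out of reach is approached as far as the arm can. The fingers move at their own pace and stop on an object; grip_n is the grip in N (left out, the last holds). Time passes only in rows, so rows that do not move let the fingers close. The tool returns the time, the measured TCP pose, the force, the opening and the grip force at its end. only (a regular expression) keeps the lines of the reply that match it, lines (a string "A,B") keeps lines A to B, and quiet returns only ok. A shift or turn number past 1, either way, is cut back to 1. Input that does not fit is refused with a message, and nothing moves.
- bot.observe(): the state, without advancing time (a new reading comes with each control period).
- grab_frame(name): name is "side" or "top"; returns the picture (384x512x3 uint8, blue, green, red); there is no depth.
- calibration(name): a dict with "vfov" (degrees; the focal length in pixels is half the picture's height over the tangent of half this angle, whatever the lens; pixels are square), "cx", "cy" (the principal point, pixels), "eye" and "attitude" of the camera in the world. Camera axes: x right, y down, z forward; pixel columns grow to the right and rows downward; lengths in m; the calibration is good to about 2 mm. A picture is of the moment at which its call begins. calibration takes no time and is no camera call.
- workorder.job_done(): hands the job in; it is judged then, once.
The state is a dict: "clock": time; "qpos": joint angles; "qd": joint speeds; "joint_efforts": joint torques, N m; "position": TCP position; "tool_rot": TCP orientation; "force": force on the tool from outside, world axes, zero at the start; "moment": the same for the moment, N m; "grip_width": finger opening in m; "finger_force": force on a finger pad.
Only numpy, scipy, OpenCV 4.12 (cv2) and the standard library are available. Lean on these libraries where they do the work, as an engineer would, in place of code of your own. Each camera call takes 0.05 s, during which the arm holds its last target. There are 200 camera calls.

## Working session

There is one attempt and no reset: what is moved stays moved. The work goes in short steps, Python scripts to look and compute and a tool call to move; the robot and the scene stay as the last step left them, time stands still between calls to the robot, and variables do not carry over. Pictures are saved under pics/ and viewed, at most 14 in all, crops included, and the job is handed in when it is done.

```bash
ls; mkdir -p pics; python3 - <<'E'
from workcell import bot, workorder, grab_frame, calibration
import cv2
for n in("side","top"):
    cv2.imwrite(f"pics/{n}0.png",grab_frame(n)); print(n,calibration(n))
print(bot.observe())
E
```

```text
pics
workcell.py
side {'vfov': 50.73022089717076, 'cx': 258.2591634426854, 'cy': 195.73780871186543, 'eye': array([ 0.38782954, -0.78256161,  0.59251734]), 'attitude': array([-2.12891017,  0.01767234, -0.31546723])}
top {'vfov': 54.95094753796761, 'cx': 255.24470459856212, 'cy': 187.40663323849083, 'eye': array([ 0.55290809, -0.02689469,  1.00778515]), 'attitude': array([-3.06248577, -0.00759088, -1.55997766])}
{'clock': 0.1, 'qpos': array([-1.18319682,  0.52195936, -0.03630282,  1.59993602,  0.02120359,
        1.02109903, -0.11278752]), 'qd': array([ 0.00095552, -0.0018139 , -0.00111872, -0.00098596, -0.00186893,
       -0.00035155, -0.00059507]), 'joint_efforts': array([ 3.83825900e-03, -9.28479624e+01,  1.98428951e+00, -3.70526862e+01,
        1.82082894e-02,  5.42300055e-03,  3.11959184e-05]), 'position': array([0.27614767, 0.56035525, 0.23078584]), 'tool_rot': array([-3.14057953e+00,  8.60104823e-05,  2.68377497e+00]), 'force': array([ 0.37094067,  0.05859802, -0.51999969]), 'moment': array([0.04572619, 0.01547166, 0.00433487]), 'finger_force': 0.0, 'grip_width': 0.0853461961003031}
```

View pics/side0.png

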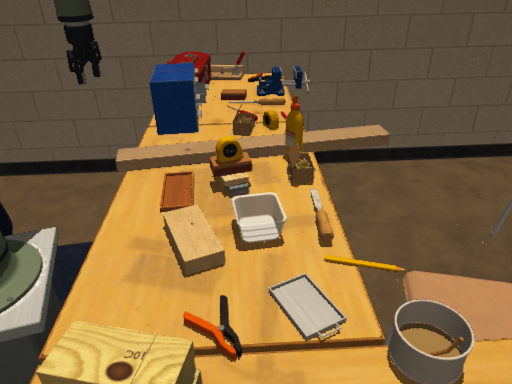

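```bash
python3 -c "
import cv2
a=cv2.imread('pics/top0.png');cv2.imwrite('pics/top0b.png',cv2.resize(a,(800,600),interpolation=cv2.INTER_CUBIC))"
```

```text
(no output)
```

View pics/top0b.png

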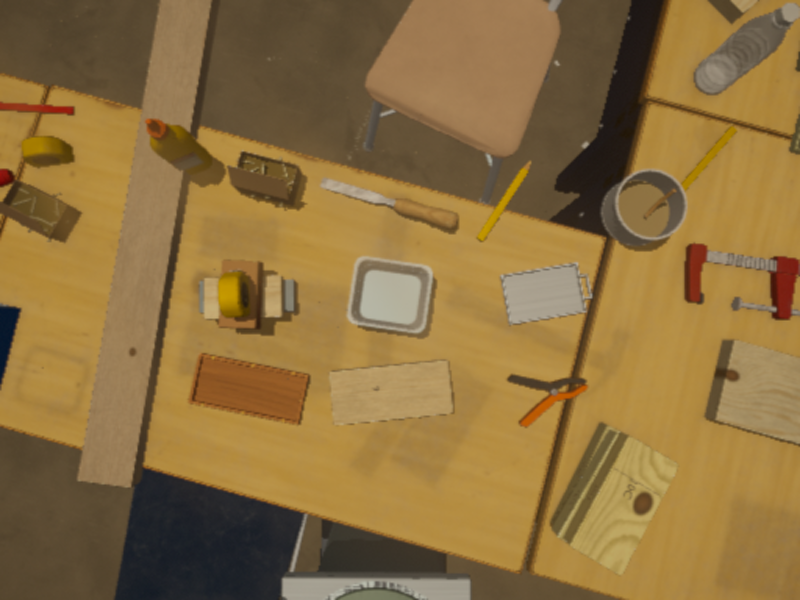

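```bash
python3 -c "
import cv2
a=cv2.imread('pics/top0.png')[150:280,115:381];cv2.imwrite('pics/t1.png',cv2.resize(a,None,fx=3,fy=3,interpolation=cv2.INTER_CUBIC))
a=cv2.imread('pics/side0.png')[125:275,150:350];cv2.imwrite('pics/s1.png',cv2.resize(a,None,fx=4,fy=4,interpolation=cv2.INTER_CUBIC))"
```

```text
(no output)
```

View pics/t1.png

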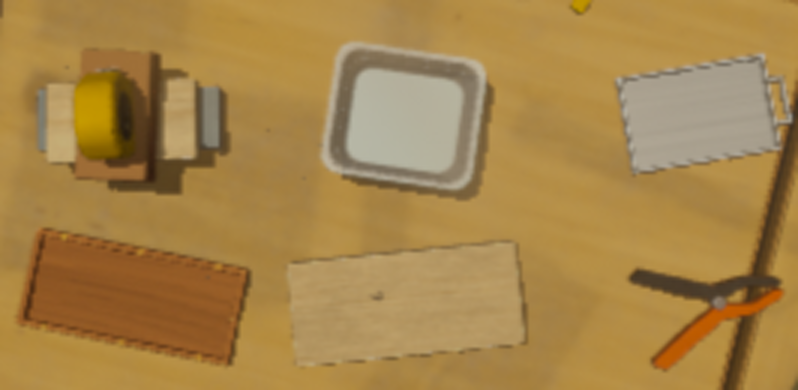

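View pics/s1.png

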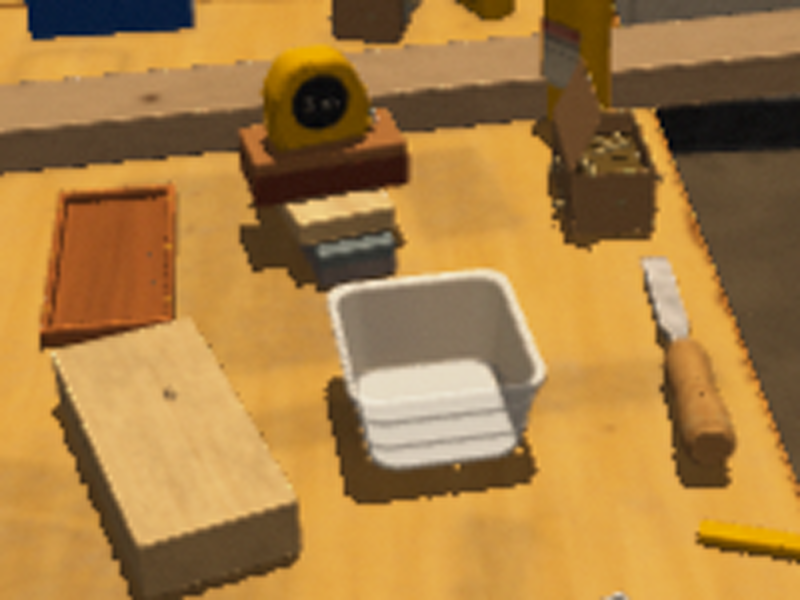

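```bash
cat > h.py <<'E'
import numpy as np
from workcell import bot, workorder, grab_frame, calibration
from scipy.spatial.transform import Rotation as R
def ray(n,px):
    c=calibration(n); f=192/np.tan(np.radians(c['vfov']/2))
    d=np.array([(px[0]-c['cx'])/f,(px[1]-c['cy'])/f,1.])
    return c['eye'],R.from_euler('xyz',c['attitude']).apply(d)
def onz(n,px,z):
    e,d=ray(n,px); return e+d*(z-e[2])/d[2]
def tri(pt,ps):
    e,d=ray('top',pt); g,k=ray('side',ps)
    s=np.linalg.lstsq(np.c_[d,-k],g-e,rcond=None)[0]
    a,b=e+d*s[0],g+k*s[1]
    return (a+b)/2,np.linalg.norm(a-b)
def proj(n,P):
    c=calibration(n); f=192/np.tan(np.radians(c['vfov']/2))
    q=R.from_euler('xyz',c['attitude']).inv().apply(np.asarray(P)-c['eye'])
    return np.c_[f*q[...,0]/q[...,2]+c['cx'],f*q[...,1]/q[...,2]+c['cy']]
E
cat > m.py <<'E'
from h import *
np.set_printoptions(precision=4,suppress=True)
T=lambda p:(p[0]/3+115,p[1]/3+150)
S=lambda p:(p[0]/4+150,p[1]/4+125)
D={'offcut':(.038,[(298,366),(288,264),(515,240),(526,343)],[(52,352),(190,320),(298,500),(140,545)]),
'holder':(.013,[(17,325),(42,229),(249,268),(231,365)],[(42,340) and (65,192),(175,187),(175,318),(42,340)]),
'tray':(.011,[(634,174),(617,78),(764,54),(779,148)],[(480,660),(620,600),(780,780),(640,855)]),
'tub':(.06,[(323,168),(342,42),(487,62),(470,190)],[(333,288),(500,270),(545,370)]),
'stone':(.025,[(38,151),(38,88),(219,88),(219,150)],[None,None,(395,236),(316,252)]),
'pine':(.044,[(47,161),(47,83),(196,79),(196,158)],[None,None,(395,208),(303,227)]),
'sand':(.078,[(76,180),(82,48),(153,50),(149,180)],[(240,127),None,(408,147),(258,168)])}
for k,(z,t,s) in D.items():
    P=np.array([onz('top',T(p),z) for p in t]); c=P.mean(0)
    l=(P[2]+P[3]-P[0]-P[1])/2; w=(P[1]+P[2]-P[0]-P[3])/2
    print(k,c[:2],'len',np.linalg.norm(l),'wid',np.linalg.norm(w),'dir len',np.arctan2(l[1],l[0]),'dir wid',np.arctan2(w[1],w[0]))
    for a,b in zip(t,s):
        if b: print('   ',*tri(T(a),S(b)))
E
python3 m.py
```

```text
offcut [ 0.4639 -0.0232] len 0.19808407108520631 wid 0.08836843629173158 dir len -1.4587612728254034 dir wid 0.11488427586604491
    [0.4099 0.07   0.0367] 0.0016627668320184287
    [0.497  0.0806 0.0343] 0.0016598672573308465
    [ 0.519  -0.1168  0.0365] 0.00034427155206928655
    [ 0.4316 -0.1267  0.0382] 0.0017538545873996034
holder [0.4648 0.2185] len 0.19037118393003535 wid 0.08653199052498457 dir len -1.743965162553053 dir wid -0.19070408056334787
    [0.4427 0.3211 0.0124] 0.00789647567349889
    [0.525  0.3034 0.0103] 0.0030375146052316693
    [0.492  0.1174 0.0142] 0.0018264517776893988
    [0.4062 0.1325 0.0067] 0.00253941458340222
tray [ 0.6339 -0.2849] len 0.1346911552834306 wid 0.08711616251269812 dir len -1.3902360744513678 dir wid 0.15816049012772065
    [ 0.5805 -0.2282  0.0035] 0.00386752393002142
    [ 0.6657 -0.2123  0.004 ] 0.00048804063962868874
    [ 0.6879 -0.3462  0.0051] 0.003246656080848393
    [ 0.6066 -0.361   0.003 ] 0.00602126752350921
tub [ 0.6254 -0.0203] len 0.1265765697908209 wid 0.11037454566186553 dir len -1.7026108511827671 dir wid -0.12852311860
[... 172 characters left out ...]
2258] len 0.16037679469593794 wid 0.05564846891666171 dir len -1.556660439545925 dir wid 0.031667276868738964
    [0.6513 0.1453 0.0294] 0.002535415938311507
    [0.5956 0.1442 0.0285] 0.0009686433445267094
pine [0.6195 0.227 ] len 0.1294286330820135 wid 0.06853162451690466 dir len -1.5358054801891854 dir wid 0.03208082148474314
    [0.6576 0.1637 0.0406] 0.0019219811828403144
    [0.5897 0.1618 0.0396] 0.0046512218675434655
sand [0.6221 0.2237] len 0.060389194524996595 wid 0.1104088161231305 dir len -1.5734799783724043 dir wid -0.005366598504545327
    [0.5689 0.2546 0.0759] 0.004741062859782711
    [0.6783 0.1955 0.0692] 0.0007306379096892788
    [0.5689 0.1944 0.0728] 0.003258403506996754
```

```bash
cat > plan.py <<'E'
# tool-axis shift and turn to reach x y z yaw (tool down)
import sys
from h import *
x,y,z,yaw=map(float,sys.argv[1:5])
s=bot.observe(); r=R.from_euler('xyz',s['tool_rot'])
tgt=R.from_euler('xyz',[np.pi,0,yaw])
alt=R.from_euler('xyz',[np.pi,0,yaw+np.pi])
f=lambda v:np.round(v,4).tolist()
print('now',f(s['position']),f(s['tool_rot']),'q7',round(s['qpos'][6],2),'w',round(s['grip_width'],4))
print('shift',f(r.inv().apply(np.array([x,y,z])-s['position'])),'rot',f((r.inv()*tgt).as_rotvec()),'or',f((r.inv()*alt).as_rotvec()))
E
python3 - <<'E'
from h import *
np.set_printoptions(precision=4,suppress=True)
T=lambda p:(p[0]/3+115,p[1]/3+150)
S=lambda p:(p[0]/4+150,p[1]/4+125)
print('tape left face y z=.13',onz('top',T((76,115)),.13),'right face',onz('top',T((131,120)),.11),onz('top',T((131,120)),.08))
print('tape x ends',onz('top',T((100,72)),.125),onz('top',T((100,158)),.125))
for y in (.21,.22):
  for p in ((263,100),(275,152),(366,140),(370,100),(312,45)):
    e,d=ray('side',S(p)); print(y,e+d*(y-e[1])/d[1])
for p,q in (((147,467),(0,165)),((200,125),(450,130))): print('plank',onz('top',(p[0]*.64,p[1]*.64),.0), onz('top',(p[0]*.64,p[1]*.64),.06))
for p in ((0,170),(0,130),(530,118),(530,90)): print('side y=.35',(lambda e,d:e+d*(.35-e[1])/d[1])(*ray('side',S(p))))
E
python3 plan.py .62 .226 .2 3.1416
```

```text
tape left face y z=.13 [0.6172 0.2405 0.13  ] right face [0.6151 0.202  0.11  ] [0.6172 0.2096 0.08  ]
tape x ends [0.6523 0.2241 0.125 ] [0.5835 0.2218 0.125 ]
0.21 [0.5809 0.21   0.1153]
0.21 [0.5864 0.21   0.0745]
0.21 [0.6522 0.21   0.0723]
0.21 [0.6564 0.21   0.1028]
0.21 [0.6174 0.21   0.1502]
0.22 [0.5828 0.22   0.1105]
0.22 [0.5884 0.22   0.0693]
0.22 [0.6549 0.22   0.0671]
0.22 [0.6591 0.22   0.0979]
0.22 [0.6197 0.22   0.1458]
plank [0.3299 0.3927 0.    ] [0.3432 0.3677 0.06  ]
plank [0.93   0.3253 0.    ] [0.9075 0.3043 0.06  ]
side y=.35 [0.4033 0.35   0.0236]
side y=.35 [0.4084 0.35   0.0563]
side y=.35 [ 0.8311  0.35   -0.0053]
side y=.35 [0.8307 0.35   0.0203]
now [0.2761, 0.5604, 0.2308] [-3.1406, 0.0001, 2.6838] q7 -0.11 w 0.0853
shift [-0.4562, -0.1479, 0.031] rot [-0.001, -0.0001, -0.4578] or [-0.0002, 0.0014, 2.6838]
```

Units first: shifts go in shares of 0.3 m and turns go in shares of 2 rad. So -0.28 m / 0.3 = -0.9333, -0.225 m / 0.3 = -0.75, -0.458 rad / 2 = -0.229.

>>> {"op": "creep_tool", "data": {"plan": [{"aperture":0.085, "dx":-0.1667, "dy":-0.06, "wz":-0.05}, {"aperture":0.085, "dx":-0.3667, "dy":-0.12, "wz":-0.125}, {"aperture":0.085, "dx":-0.5667, "dy":-0.1867, "wz":-0.2}, {"aperture":0.085, "dx":-0.75, "dy":-0.25, "wz":-0.229}, {"aperture":0.085, "dx":-0.9333, "dy":-0.31, "wz":-0.229}], "grip_n": 40}}

```text
clock: 0.72
position: [0.4875, 0.3517, 0.2311]
tool_rot: [-3.141, -0.0, -3.141]
force: [-0.1, -0.2, 0.1]
grip_width: 0.0851
finger_force: 0.0
```

```bash
python3 plan.py .619 .223 .18 3.1416
```

```text
now [0.4875, 0.3517, 0.2311] [-3.1414, -0.0003, -3.1407] q7 0.8 w 0.0851
shift [-0.1314, -0.1288, 0.0511] rot [-0.0002, -0.0003, 0.0009] or [0.0005, -0.0003, -3.1407]
```

Converted, -0.131 m / 0.3 = -0.4367, -0.129 m / 0.3 = -0.43.

>>> {"op": "creep_tool", "data": {"plan": [{"aperture":0.085, "dx":-0.1333, "dy":-0.1333, "dz":0.05}, {"aperture":0.085, "dx":-0.2667, "dy":-0.2667, "dz":0.1}, {"aperture":0.085, "dx":-0.3833, "dy":-0.3767, "dz":0.1333}, {"aperture":0.085, "dx":-0.4367, "dy":-0.43, "dz":0.1667}, {"aperture":0.085, "dx":-0.4367, "dy":-0.43, "dz":0.1667}]}}

```text
clock: 1.35
position: [0.6175, 0.223, 0.18]
tool_rot: [-3.141, -0.002, 3.14]
force: [-1.6, 1.6, 0.4]
grip_width: 0.085
finger_force: 0.0
```

```bash
python3 - <<'E'
from h import *
import cv2
print(bot.observe()['position'])
a=grab_frame('side')[90:210,180:290];b=grab_frame('top')[150:230,100:220]
cv2.imwrite('pics/c1.png',np.hstack([cv2.resize(a,(400,436),interpolation=2),cv2.resize(b,(400,267),interpolation=2)[:436] if 0 else cv2.copyMakeBorder(cv2.resize(b,(400,267),interpolation=2),0,169,0,0,0)]))
E
```

```text
[0.61754185 0.22303519 0.18002002]
```

View pics/c1.png

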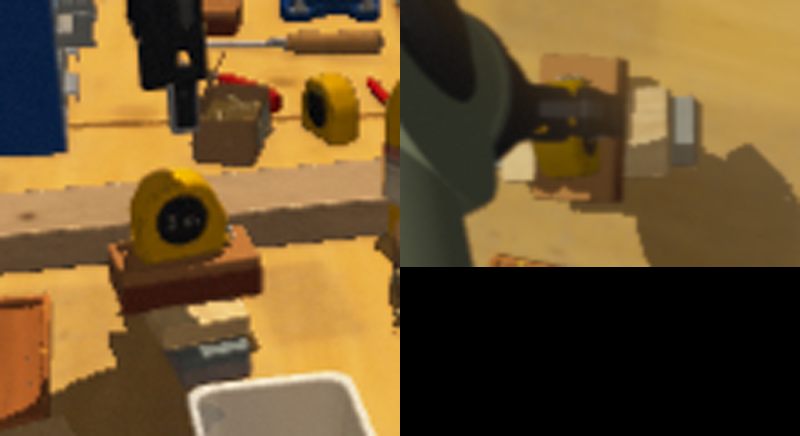

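The gripper stands over the tape: fingers on both sides of it in the top view (about columns 525–605 of the crop).

Converted, 0.072 m / 0.3 = 0.24, 0.06 m / 0.3 = 0.2.

>>> {"op": "creep_tool", "data": {"plan": [{"aperture":0.085, "dz":0.1}, {"aperture":0.085, "dz":0.2}, {"aperture":0.085, "dz":0.24}, {"aperture":0.03, "dz":0.24}, {"aperture":0.03, "dz":0.24}], "grip_n": 40}}

```text
clock: 2.08
position: [0.6178, 0.225, 0.1106]
tool_rot: [3.141, 0.001, -3.141]
force: [-0.3, 0.1, 0.8]
grip_width: 0.0508
finger_force: 0.0
```

>>> {"op": "creep_tool", "data": {"plan": [{"aperture":0.03}, {"aperture":0.03}, {"aperture":0.03}, {"aperture":0.03}]}}

```text
clock: 2.58
position: [0.6179, 0.2249, 0.1106]
tool_rot: [3.141, 0.002, -3.141]
force: [-1.9, 0.6, 7.2]
grip_width: 0.0339
finger_force: 38.4
```

Converted, 0.12 m / 0.3 = 0.4, -0.06 m / 0.3 = -0.2.

>>> {"op": "creep_tool", "data": {"plan": [{"aperture":0.03, "dz":-0.1}, {"aperture":0.03, "dz":-0.2}, {"aperture":0.03, "dy":0.0667, "dz":-0.2333}, {"aperture":0.03, "dy":0.2333, "dz":-0.2333}, {"aperture":0.03, "dy":0.4, "dz":-0.2333}]}}

```text
clock: 3.2
position: [0.6169, 0.3466, 0.1793]
tool_rot: [3.141, -0.0, 3.142]
force: [0.5, -1.1, -2.6]
grip_width: 0.0339
finger_force: 39.5
```

```bash
python3 plan.py .626 -.02 .13 3.0116
```

```text
now [0.6169, 0.3466, 0.1793] [3.1412, -0.0002, 3.1416] q7 0.94 w 0.0339
shift [-0.0091, -0.3666, 0.0492] rot [0.0003, -0.0002, 0.13] or [0.0003, 0.0005, -3.0116]
```

Converted, -0.29 m / 0.3 = -0.9667, -0.23 m / 0.3 = -0.7667, 0.13 rad / 2 = 0.065.

>>> {"op": "creep_tool", "data": {"plan": [{"aperture":0.03, "dx":-0.0033, "dy":-0.1667}, {"aperture":0.03, "dx":-0.01, "dy":-0.3667, "wz":0.015}, {"aperture":0.03, "dx":-0.0167, "dy":-0.5667, "wz":0.03}, {"aperture":0.03, "dx":-0.0233, "dy":-0.7667, "wz":0.05}, {"aperture":0.03, "dx":-0.0267, "dy":-0.9667, "wz":0.065}]}}

```text
clock: 3.82
position: [0.6252, 0.0535, 0.1791]
tool_rot: [3.141, -0.0, 3.011]
force: [0.7, -1.1, -3.8]
grip_width: 0.0333
finger_force: 39.2
```

>>> {"op": "creep_tool", "data": {"plan": [{"aperture":0.03, "dy":-0.1333}, {"aperture":0.03, "dy":-0.2}, {"aperture":0.03, "dy":-0.2}]}}

```text
clock: 4.2
position: [0.6176, -0.0055, 0.1792]
tool_rot: [-3.142, -0.0, 3.011]
force: [-0.4, 0.9, -3.2]
grip_width: 0.0335
finger_force: 39.4
```

```bash
python3 plan.py .626 -.02 .04 3.0116
```

```text
now [0.6176, -0.0055, 0.1792] [-3.1416, -0.0002, 3.0106] q7 1.34 w 0.0335
shift [-0.0103, -0.0133, 0.1392] rot [-0.0, -0.0002, -0.001] or [-0.0003, 0.0, 3.1406]
```

Converted, 0.07 m / 0.3 = 0.2333, 0.05 m / 0.3 = 0.1667.

>>> {"op": "creep_tool", "data": {"plan": [{"aperture":0.03, "dx":-0.0333, "dy":-0.0433, "dz":0.0333}, {"aperture":0.03, "dx":-0.0333, "dy":-0.0433, "dz":0.1667}, {"aperture":0.03, "dx":-0.0333, "dy":-0.0433, "dz":0.2333}, {"aperture":0.03, "dx":-0.0333, "dy":-0.0433, "dz":0.2333}]}}

```text
clock: 4.7
position: [0.6252, -0.0183, 0.1074]
tool_rot: [-3.141, -0.003, 3.013]
force: [0.1, -0.3, -3.2]
grip_width: 0.0333
finger_force: 39.6
```

```bash
python3 - <<'E'
from h import *
import cv2
a=grab_frame('side')[80:280,180:330];b=grab_frame('top')[140:240,180:330]
cv2.imwrite('pics/c2.png',np.hstack([cv2.resize(a,(400,533),interpolation=2),cv2.copyMakeBorder(cv2.resize(b,(400,267),interpolation=2),0,266,0,0,0)]))
E
python3 plan.py .626 -.02 .04 3.0116
```

```text
now [0.6264, -0.0187, 0.1096] [3.1414, 0.0003, 3.0126] q7 1.36 w 0.0338
shift [0.0002, -0.0014, 0.0696] rot [0.0002, 0.0003, 0.001] or [-0.0005, 0.0003, -3.1406]
```

View pics/c2.png

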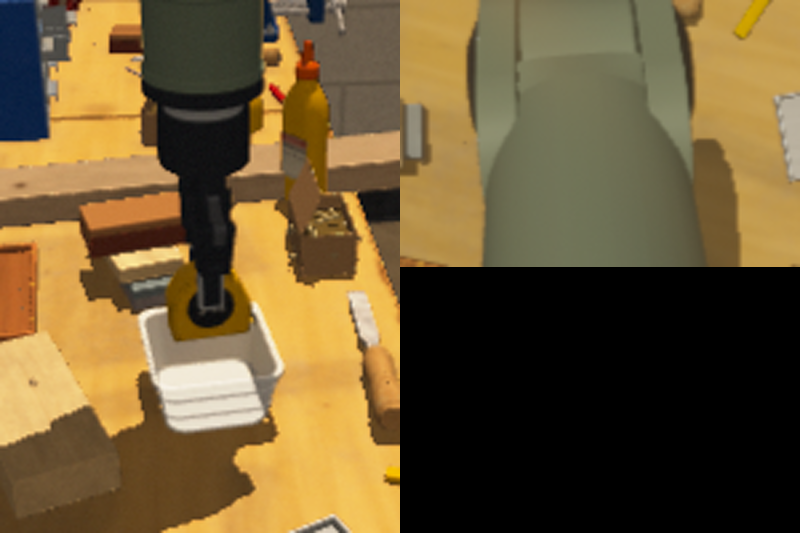

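The tape hangs upright centred over the tub; lowering.

Converted, 0.068 m / 0.3 = 0.2267, 0.055 m / 0.3 = 0.1833.

>>> {"op": "creep_tool", "data": {"plan": [{"aperture":0.03, "dz":0.1}, {"aperture":0.03, "dz":0.1833}, {"aperture":0.03, "dz":0.2133}, {"aperture":0.03, "dz":0.2267}, {"aperture":0.03, "dz":0.2267}]}}

```text
clock: 5.42
position: [0.6263, -0.0192, 0.0421]
tool_rot: [3.141, 0.001, 3.012]
force: [0.7, 0.5, -2.8]
grip_width: 0.0335
finger_force: 39.6
```

>>> {"op": "creep_tool", "data": {"plan": [{"aperture":0.03, "dz":0.0067}, {"aperture":0.055, "dz":0.0067}, {"aperture":0.055, "dz":0.0067}, {"aperture":0.055, "dz":0.0067}]}}

```text
clock: 5.92
position: [0.6259, -0.0192, 0.0395]
tool_rot: [3.142, 0.0, 3.012]
force: [-0.3, -0.5, -0.2]
grip_width: 0.055
finger_force: 0.0
```

>>> {"op": "creep_tool", "data": {"plan": [{"aperture":0.055, "dz":-0.0667}, {"aperture":0.055, "dz":-0.2}, {"aperture":0.055, "dz":-0.4}, {"aperture":0.085, "dz":-0.4667}]}}

```text
clock: 6.42
position: [0.6272, -0.0193, 0.1845]
tool_rot: [3.141, 0.006, 3.012]
force: [-0.3, -0.0, -0.6]
grip_width: 0.0715
finger_force: 0.0
```

```bash
python3 plan.py .622 .224 .12 3.1416
```

```text
now [0.6272, -0.0193, 0.1845] [3.1407, 0.0056, 3.0115] q7 1.36 w 0.0715
shift [0.0371, 0.2405, 0.0645] rot [0.0006, 0.0056, -0.1301] or [0.0085, -0.0008, 3.0115]
```

Converted, 0.2405 m / 0.3 = 0.8017, 0.23 m / 0.3 = 0.7667, -0.13 rad / 2 = -0.065.

>>> {"op": "creep_tool", "data": {"plan": [{"aperture":0.085, "dx":0.0333, "dy":0.2, "wz":-0.065}, {"aperture":0.085, "dx":0.0667, "dy":0.4, "wz":-0.065}, {"aperture":0.085, "dx":0.1, "dy":0.6, "dz":0.0333, "wz":-0.065}, {"aperture":0.085, "dx":0.1233, "dy":0.7667, "dz":0.1333, "wz":-0.065}, {"aperture":0.085, "dx":0.1233, "dy":0.8017, "dz":0.2, "wz":-0.065}]}}

```text
clock: 7.05
position: [0.6192, 0.2284, 0.1194]
tool_rot: [3.14, -0.0, -3.137]
force: [0.3, -0.5, 0.3]
grip_width: 0.0848
finger_force: 0.0
```

>>> {"op": "creep_tool", "data": {"plan": [{"aperture":0.085}]}}

```text
clock: 7.18
position: [0.6197, 0.2239, 0.1188]
tool_rot: [-3.141, -0.002, -3.141]
force: [-0.8, -1.1, 0.6]
grip_width: 0.085
finger_force: 0.0
```

```bash
python3 - <<'E'
from h import *
import cv2
a=grab_frame('side')[110:260,190:310];b=grab_frame('top')[150:230,110:310]
cv2.imwrite('pics/s2.png',a)
cv2.imwrite('pics/c3.png',np.vstack([cv2.resize(b,None,fx=3,fy=3,interpolation=2),cv2.copyMakeBorder(cv2.resize(a,None,fx=2.4,fy=2.4,interpolation=2),0,0,0,312,0)]))
E
python3 plan.py .622 .224 .055 3.1416
```

```text
now [0.621, 0.2223, 0.1205] [-3.141, 0.001, 3.1399] q7 1.09 w 0.085
shift [-0.0009, 0.0018, 0.0655] rot [-0.0006, 0.001, -0.0017] or [0.0016, 0.0009, 3.1399]
```

View pics/c3.png

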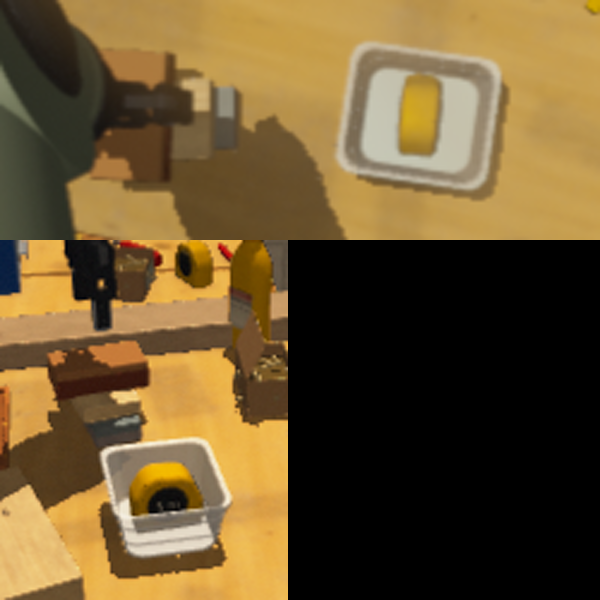

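The tape stands centred in the tub (top crop ≈(418,115)); the sanding block is unmoved.

Converted, 0.0655 m / 0.3 = 0.2183, 0.055 m / 0.3 = 0.1833.

>>> {"op": "creep_tool", "data": {"plan": [{"aperture":0.085, "dy":0.0033, "dz":0.1}, {"aperture":0.085, "dy":0.005, "dz":0.1833}, {"aperture":0.085, "dy":0.005, "dz":0.2183}, {"aperture":0.05, "dy":0.005, "dz":0.2183}, {"aperture":0.05, "dy":0.005, "dz":0.2183}], "grip_n": 50}}

```text
clock: 7.9
position: [0.6212, 0.2253, 0.0555]
tool_rot: [3.141, 0.002, 3.141]
force: [1.1, 1.1, -0.1]
grip_width: 0.0591
finger_force: 53.7
```

>>> {"op": "creep_tool", "data": {"plan": [{"aperture":0.05}, {"aperture":0.05}]}}

```text
clock: 8.15
position: [0.6212, 0.2254, 0.0554]
tool_rot: [3.141, 0.002, 3.141]
force: [-1.1, -0.8, 7.9]
grip_width: 0.0591
finger_force: 54.9
```

Converted, -0.2 m / 0.3 = -0.6667, -0.03 m / 0.3 = -0.1, 0.46 rad / 2 = 0.23.

>>> {"op": "creep_tool", "data": {"plan": [{"aperture":0.05, "dz":-0.1333}, {"aperture":0.05, "dy":-0.1, "dz":-0.3, "wz":0.05}, {"aperture":0.05, "dy":-0.2667, "dz":-0.35, "wz":0.14}, {"aperture":0.05, "dy":-0.4667, "dz":-0.35, "wz":0.23}, {"aperture":0.05, "dy":-0.6667, "dz":-0.35, "wz":0.32}]}}

```text
clock: 8.78
position: [0.6204, 0.0238, 0.1601]
tool_rot: [3.14, 0.001, 2.496]
force: [0.1, -0.2, -2.0]
grip_width: 0.0584
finger_force: 54.3
```

```bash
python3 plan.py .634 -.2855 .12 1.742
```

```text
now [0.6204, 0.0238, 0.1601] [3.1402, 0.0012, 2.4961] q7 0.86 w 0.0584
shift [-0.1969, -0.239, 0.04] rot [0.0018, 0.0006, 0.7541] or [-0.0008, 0.0023, -2.3874]
```

Converted, -0.228 m / 0.3 = -0.76, -0.188 m / 0.3 = -0.6267, 0.754 rad / 2 = 0.377.

>>> {"op": "creep_tool", "data": {"plan": [{"aperture":0.05, "dx":-0.12, "dy":-0.1467, "wz":0.09}, {"aperture":0.05, "dx":-0.2467, "dy":-0.3, "wz":0.18}, {"aperture":0.05, "dx":-0.3733, "dy":-0.4533, "wz":0.27}, {"aperture":0.05, "dx":-0.5, "dy":-0.6067, "wz":0.35}, {"aperture":0.05, "dx":-0.6267, "dy":-0.76, "wz":0.377}]}}

```text
clock: 9.4
position: [0.6352, -0.2713, 0.1598]
tool_rot: [3.14, 0.0, 1.745]
force: [0.6, 0.3, -1.5]
grip_width: 0.0586
finger_force: 54.3
```

>>> {"op": "creep_tool", "data": {"plan": [{"aperture":0.05}]}}

```text
clock: 9.52
position: [0.6336, -0.2755, 0.1595]
tool_rot: [-3.141, 0.003, 1.741]
force: [0.3, 1.0, -0.9]
grip_width: 0.0587
finger_force: 54.2
```

```bash
python3 plan.py .634 -.2855 .08 1.742
```

```text
now [0.6336, -0.2755, 0.1595] [-3.1414, 0.0028, 1.7407] q7 0.68 w 0.0587
shift [-0.0097, -0.0013, 0.0795] rot [-0.0002, 0.0028, -0.0013] or [0.0044, 0.0003, 3.1403]
```

Converted, 0.11 m / 0.3 = 0.3667, 0.07 m / 0.3 = 0.2333.

>>> {"op": "creep_tool", "data": {"plan": [{"aperture":0.05, "dx":-0.0323, "dy":-0.0033, "dz":0.1}, {"aperture":0.05, "dx":-0.0323, "dy":-0.0033, "dz":0.2333}, {"aperture":0.05, "dx":-0.0323, "dy":-0.0033, "dz":0.3667}, {"aperture":0.05, "dx":-0.0323, "dy":-0.0033, "dz":0.3667}]}}

```text
clock: 10.02
position: [0.6345, -0.278, 0.0468]
tool_rot: [-3.138, -0.003, 1.749]
force: [-0.8, -0.7, -0.8]
grip_width: 0.0592
finger_force: 54.2
```

```bash
python3 - <<'E'
from h import *
import cv2
a=grab_frame('side')[200:360,230:390];b=grab_frame('top')[140:240,290:400]
cv2.imwrite('pics/c4.png',np.hstack([cv2.resize(a,(480,480),interpolation=2),cv2.copyMakeBorder(cv2.resize(b,(300,273),interpolation=2),0,207,0,0,0)]))
E
python3 plan.py .634 -.2855 .016 1.742
```

```text
now [0.6364, -0.2793, 0.0504] [3.1405, 0.0005, 1.7482] q7 0.72 w 0.0586
shift [-0.0057, -0.0035, 0.0344] rot [0.0011, 0.0005, 0.0062] or [-0.0008, 0.0017, -3.1354]
```

View pics/c4.png

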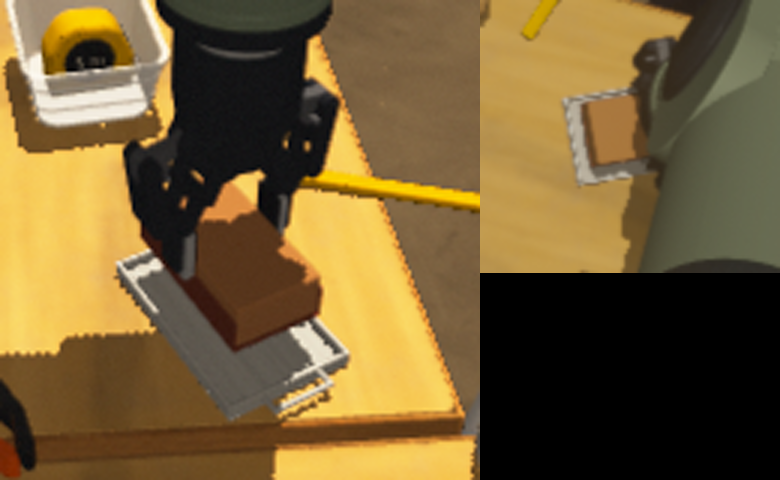

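```bash
python3 - <<'E'
from h import *
z=.073
for p in ((328.5,175.6),(332.9,200.5)): print(onz('top',p,z))
c=np.array([.6364,-.2793]);y=np.array([np.cos(1.748),np.sin(1.748)]);x=np.array([y[1],-y[0]])
print(c+.055*y+.031*x,c+.055*y-.031*x)
E
```

```text
[ 0.65942016 -0.21966744  0.073     ]
[ 0.59601789 -0.23053548  0.073     ]
[ 0.65721928 -0.21969666] [ 0.59619017 -0.23062588]
```

Converted, 0.034 m / 0.3 = 0.1133, 0.025 m / 0.3 = 0.0833.

>>> {"op": "creep_tool", "data": {"plan": [{"aperture":0.05, "dx":-0.0183, "dy":-0.0117, "dz":0.0333}, {"aperture":0.05, "dx":-0.0183, "dy":-0.0117, "dz":0.0833}, {"aperture":0.05, "dx":-0.0183, "dy":-0.0117, "dz":0.1133}, {"aperture":0.05, "dx":-0.0183, "dy":-0.0117, "dz":0.1133}]}}

```text
clock: 10.62
position: [0.633, -0.2853, 0.0142]
tool_rot: [-3.141, -0.0, 1.748]
force: [-0.4, 0.3, -0.8]
grip_width: 0.0592
finger_force: 55.7
```

```bash
python3 plan.py .634 -.2855 .0155 1.742
```

```text
now [0.633, -0.2853, 0.0142] [-3.141, -0.0004, 1.7476] q7 0.73 w 0.0592
shift [-0.0004, 0.0009, -0.0013] rot [-0.0006, -0.0004, 0.0056] or [0.0007, -0.0009, -3.136]
```

Converted, -0.12 m / 0.3 = -0.4, -0.06 m / 0.3 = -0.2.

>>> {"op": "creep_tool", "data": {"plan": [{"aperture":0.072}, {"aperture":0.072}, {"aperture":0.072, "dz":-0.0333}, {"aperture":0.085, "dz":-0.2}, {"aperture":0.085, "dz":-0.4}]}}

```text
clock: 11.25
position: [0.6327, -0.2852, 0.1362]
tool_rot: [-3.14, -0.001, 1.748]
force: [0.6, -0.0, 0.7]
grip_width: 0.0852
finger_force: 0.0
```

```bash
python3 plan.py .62 .2265 .12 1.603
```

```text
now [0.6327, -0.2852, 0.1362] [-3.1405, -0.0005, 1.7477] q7 0.7 w 0.0852
shift [0.5059, 0.0775, 0.0163] rot [-0.0012, -0.0005, 0.1447] or [0.0007, -0.0018, -2.9969]
```

Converted, 0.295 m / 0.3 = 0.9833, 0.235 m / 0.3 = 0.7833, 0.06 rad / 2 = 0.03.

>>> {"op": "creep_tool", "data": {"plan": [{"aperture":0.085, "dx":0.1833, "dy":0.03, "wz":0.015}, {"aperture":0.085, "dx":0.3833, "dy":0.06, "wz":0.03}, {"aperture":0.085, "dx":0.5833, "dy":0.09, "wz":0.045}, {"aperture":0.085, "dx":0.7833, "dy":0.12, "wz":0.06}, {"aperture":0.085, "dx":0.9833, "dy":0.15, "wz":0.0725}]}}

```text
clock: 11.88
position: [0.6255, 0.0149, 0.1357]
tool_rot: [3.141, -0.0, 1.602]
force: [1.4, 0.6, -0.1]
grip_width: 0.0852
finger_force: 0.0
```

```bash
python3 - <<'E'
from h import *
import cv2
a=grab_frame('side')[140:350,200:360];b=grab_frame('top')[150:250,110:376]
cv2.imwrite('pics/c5.png',np.vstack([cv2.resize(b,None,fx=3,fy=3,interpolation=2)[:,:798],cv2.copyMakeBorder(cv2.resize(a[:,:],None,fx=1.4,fy=1.4,interpolation=2),0,0,0,574,0)]))
E
python3 plan.py .62 .2265 .12 1.603
```

```text
now [0.6255, 0.0215, 0.1352] [3.1413, -0.0037, 1.611] q7 0.16 w 0.0846
shift [0.205, 0.0028, 0.0159] rot [0.0003, -0.0037, 0.008] or [0.0057, 0.0004, -3.1336]
```

View pics/c5.png

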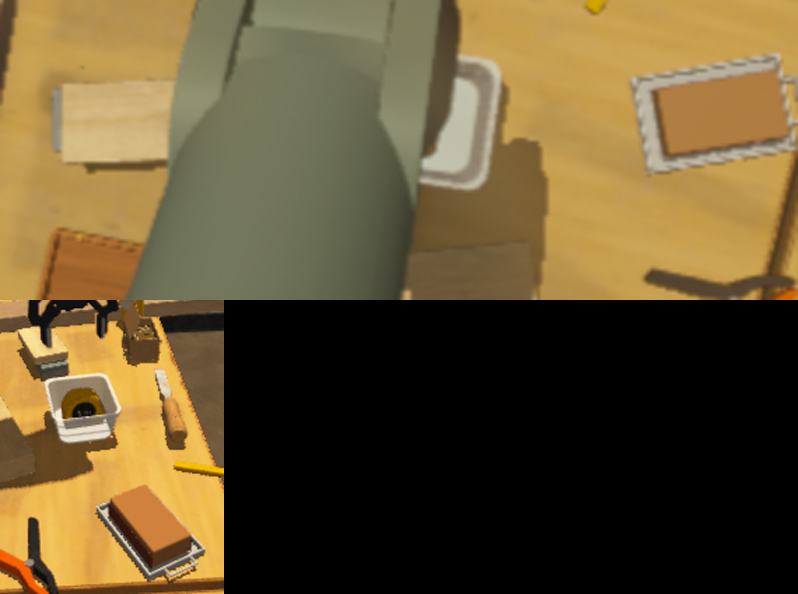

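The sanding block lies flat in the tray; the pine block's left end is where it was. Checking the sanding block numerically.

Converted, 0.205 m / 0.3 = 0.6833, 0.165 m / 0.3 = 0.55.

```bash
python3 - <<'E'
from h import *
P=np.array([onz('top',(x/3+110,y/3+150),.035) for x,y in ((655,90),(783,70),(795,140),(666,157))])
print(P.mean(0)); l=P[1]+P[2]-P[0]-P[3]; print(np.arctan2(l[1],l[0])+np.pi/2, np.linalg.norm(l)/2)
E
```

```text
[ 0.63129955 -0.28860698  0.035     ]
0.15415788933879782 0.11516887506642867
```

>>> {"op": "creep_tool", "data": {"plan": [{"aperture":0.085, "dx":0.1667, "dy":0.0033}, {"aperture":0.085, "dx":0.3667, "dy":0.0067}, {"aperture":0.085, "dx":0.55, "dy":0.01, "dz":0.05}, {"aperture":0.085, "dx":0.6833, "dy":0.01, "dz":0.1333}, {"aperture":0.085, "dx":0.6833, "dy":0.01, "dz":0.1667}]}}

```text
clock: 12.6
position: [0.6208, 0.2218, 0.0838]
tool_rot: [-3.14, -0.001, 1.608]
force: [-0.4, -1.1, 0.4]
grip_width: 0.0844
finger_force: 0.0
```

>>> {"op": "creep_tool", "data": {"plan": [{"aperture":0.085}]}}

```text
clock: 12.72
position: [0.622, 0.2168, 0.0847]
tool_rot: [-3.141, 0.001, 1.602]
force: [0.3, -0.6, 0.5]
grip_width: 0.0849
finger_force: 0.0
```

```bash
python3 plan.py .62 .2265 .031 1.603
```

```text
now [0.622, 0.2168, 0.0847] [-3.141, 0.0009, 1.6023] q7 -0.13 w 0.0849
shift [0.0098, -0.0016, 0.0537] rot [-0.0006, 0.0009, -0.0007] or [0.0015, 0.0009, 3.1409]
```

Converted, 0.055 m / 0.3 = 0.1833, 0.05 m / 0.3 = 0.1667.

>>> {"op": "creep_tool", "data": {"plan": [{"aperture":0.085, "dx":0.0267, "dy":-0.0033, "dz":0.05}, {"aperture":0.085, "dx":0.0317, "dy":-0.0033, "dz":0.1167}, {"aperture":0.085, "dx":0.0317, "dy":-0.0033, "dz":0.1667}, {"aperture":0.085, "dx":0.0317, "dy":-0.0033, "dz":0.1833}, {"aperture":0.06, "dx":0.0317, "dy":-0.0033, "dz":0.1833}], "grip_n": 60}}

```text
clock: 13.35
position: [0.6207, 0.227, 0.0295]
tool_rot: [-3.141, 0.0, 1.602]
force: [0.7, 0.1, 17.9]
grip_width: 0.0691
finger_force: 17.1
```

>>> {"op": "creep_tool", "data": {"plan": [{"aperture":0.06}, {"aperture":0.06}, {"aperture":0.06}]}}

```text
clock: 13.72
position: [0.621, 0.2275, 0.0302]
tool_rot: [3.141, -0.0, 1.603]
force: [0.1, -0.0, 3.4]
grip_width: 0.0677
finger_force: 67.6
```

Converted, -0.13 m / 0.3 = -0.4333, -0.1 m / 0.3 = -0.3333, -0.08 rad / 2 = -0.04.

>>> {"op": "creep_tool", "data": {"plan": [{"aperture":0.06, "dz":-0.0833}, {"aperture":0.06, "dz":-0.2}, {"aperture":0.06, "dx":-0.1, "dy":-0.0667, "dz":-0.3, "wz":-0.015}, {"aperture":0.06, "dx":-0.2667, "dy":-0.1667, "dz":-0.3333, "wz":-0.03}, {"aperture":0.06, "dx":-0.4333, "dy":-0.2667, "dz":-0.3333, "wz":-0.04}]}}

```text
clock: 14.35
position: [0.5444, 0.0937, 0.1308]
tool_rot: [3.14, -0.0, 1.684]
force: [1.8, -0.7, -1.1]
grip_width: 0.0681
finger_force: 67.7
```

```bash
python3 plan.py .4639 -.0232 .08 1.684
```

```text
now [0.5444, 0.0937, 0.1308] [3.1397, -0.0002, 1.6841] q7 0.08 w 0.0681
shift [-0.1071, -0.0933, 0.0506] rot [0.0019, -0.0002, 0.0001] or [0.0003, 0.003, -3.1415]
```

Converted, -0.107 m / 0.3 = -0.3567, -0.0933 m / 0.3 = -0.311.

>>> {"op": "creep_tool", "data": {"plan": [{"aperture":0.06, "dx":-0.1333, "dy":-0.1167}, {"aperture":0.06, "dx":-0.2667, "dy":-0.2333, "dz":0.0333}, {"aperture":0.06, "dx":-0.3567, "dy":-0.311, "dz":0.1}, {"aperture":0.06, "dx":-0.3567, "dy":-0.311, "dz":0.1667}, {"aperture":0.06, "dx":-0.3567, "dy":-0.311, "dz":0.1667}]}}

```text
clock: 14.98
position: [0.4637, -0.0221, 0.0793]
tool_rot: [-3.14, -0.0, 1.682]
force: [0.1, 0.3, -0.9]
grip_width: 0.0678
finger_force: 67.7
```

>>> {"op": "creep_tool", "data": {"plan": [{"aperture":0.06}]}}

```text
clock: 15.1
position: [0.4647, -0.0216, 0.0804]
tool_rot: [3.141, 0.0, 1.683]
force: [-0.1, -0.2, -0.6]
grip_width: 0.0678
finger_force: 67.7
```

```bash
python3 - <<'E'
from h import *
import cv2
a=grab_frame('side')[150:290,130:290];b=grab_frame('top')[200:290,190:320]
cv2.imwrite('pics/c6.png',np.hstack([cv2.resize(a,(480,420),interpolation=2),cv2.copyMakeBorder(cv2.resize(b,(300,208),interpolation=2),0,212,0,0,0)]))
E
python3 plan.py .4639 -.0232 .044 1.684
```

```text
now [0.4647, -0.0215, 0.0805] [3.1405, 0.0, 1.6834] q7 0.32 w 0.0677
shift [-0.0016, -0.0011, 0.0365] rot [0.0011, 0.0, -0.0006] or [0.0001, -0.0017, 3.141]
```

View pics/c6.png

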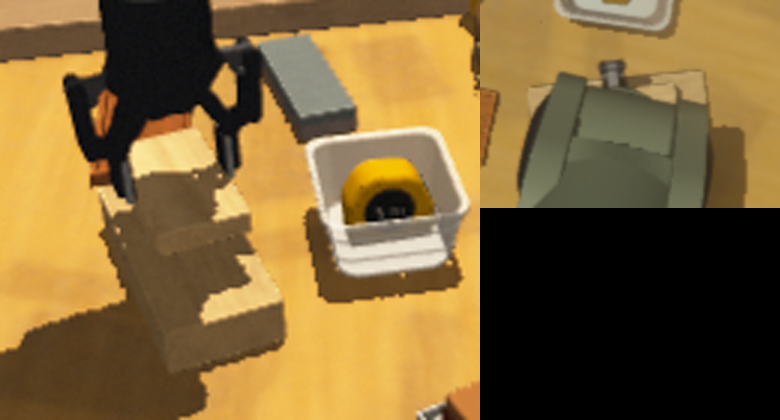

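The pine block hangs level over the offcut; the bare stone stands in view. Lowering.

Converted, 0.0365 m / 0.3 = 0.1217, 0.036 m / 0.3 = 0.12.

>>> {"op": "creep_tool", "data": {"plan": [{"aperture":0.06, "dx":-0.005, "dy":-0.0033, "dz":0.05}, {"aperture":0.06, "dx":-0.005, "dy":-0.0033, "dz":0.0933}, {"aperture":0.06, "dx":-0.005, "dy":-0.0033, "dz":0.12}, {"aperture":0.06, "dx":-0.005, "dy":-0.0033, "dz":0.1217}, {"aperture":0.06, "dx":-0.005, "dy":-0.0033, "dz":0.1217}]}}

```text
clock: 15.82
position: [0.4633, -0.0235, 0.043]
tool_rot: [-3.141, 0.0, 1.683]
force: [0.4, 0.3, -1.5]
grip_width: 0.0677
finger_force: 73.9
```

Next stone grasp: tool yaw ≈ 1.59, turn after release.

Units first: shifts go in shares of 0.3 m and turns go in shares of 2 rad. So -0.1 m / 0.3 = -0.3333, -0.06 m / 0.3 = -0.2.

>>> {"op": "creep_tool", "data": {"plan": [{"aperture":0.085}, {"aperture":0.085}, {"aperture":0.085, "dz":-0.0333}, {"aperture":0.085, "dz":-0.2}, {"aperture":0.085, "dz":-0.3333}]}}

```text
clock: 16.45
position: [0.4633, -0.0236, 0.1454]
tool_rot: [3.141, 0.0, 1.682]
force: [0.5, 0.9, 0.1]
grip_width: 0.085
finger_force: 0.0
```

>>> {"op": "creep_tool", "data": {"plan": [{"aperture":0.085, "dx":0.1, "dy":0.1}, {"aperture":0.085, "dx":0.2333, "dy":0.2333, "wz":0.015}, {"aperture":0.085, "dx":0.3667, "dy":0.3667, "wz":0.03}, {"aperture":0.085, "dx":0.5, "dy":0.4667, "wz":0.045}]}}

```text
clock: 16.95
position: [0.5868, 0.1429, 0.1441]
tool_rot: [3.141, -0.0, 1.592]
force: [0.7, -0.8, 0.7]
grip_width: 0.085
finger_force: 0.0
```

```bash
python3 plan.py .6217 .2258 .1 1.593; python3 - <<'E'
from h import *
import cv2
a=grab_frame('side')[140:290,150:310];b=grab_frame('top')[160:280,120:320]
cv2.imwrite('pics/s7.png',a);cv2.imwrite('pics/t7.png',b)
cv2.imwrite('pics/c7.png',np.vstack([cv2.resize(b,(500,300),interpolation=2),cv2.copyMakeBorder(cv2.resize(a,(320,300),interpolation=2),0,0,0,180,0)]))
E
```

```text
now [0.5868, 0.1429, 0.1441] [3.1407, -0.0, 1.5919] q7 -0.06 w 0.085
shift [0.0821, 0.0366, 0.0442] rot [0.0009, -0.0, -0.0011] or [-0.0001, -0.0013, 3.1405]
```

View pics/c7.png

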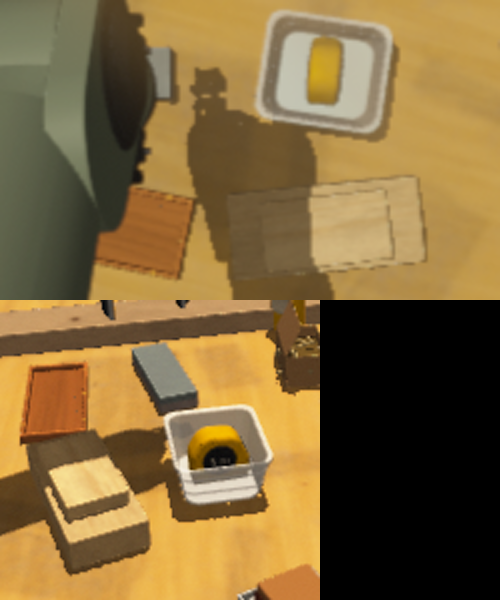

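```bash
python3 - <<'E'
from h import *
P=np.array([onz('side',(x/2+150,(y-300)/2+140),.025) for x,y in ((132,350),(165,343),(197,389),(163,402))]); print(P,P.mean(0))
P=np.array([onz('top',(x/2.5+120,y/2.5+160),.025) for x,y in ((172,47),(172,101))]); print(P)
for q,z in (((262,195),.057),((388,186),.057),((393,261),.057)): print(onz('top',(q[0]/2.5+120,q[1]/2.5+160),z))
E
```

```text
[[0.59442618 0.29483534 0.025     ]
 [0.64745821 0.30007985 0.025     ]
 [0.65313452 0.14987583 0.025     ]
 [0.59973259 0.13221759 0.025     ]] [0.62368787 0.21925215 0.025     ]
[[0.65193057 0.14424045 0.025     ]
 [0.59421802 0.14279617 0.025     ]]
[0.49785546 0.0430533  0.057     ]
[ 0.50833302 -0.08565587  0.057     ]
[ 0.43263927 -0.0912385   0.057     ]
```

>>> {"op": "creep_tool", "data": {"plan": [{"aperture":0.085, "dx":0.1, "dy":0.0433}, {"aperture":0.085, "dx":0.2, "dy":0.09, "dz":0.0333}, {"aperture":0.085, "dx":0.2733, "dy":0.1233, "dz":0.1}, {"aperture":0.085, "dx":0.2733, "dy":0.1233, "dz":0.2}, {"aperture":0.085, "dx":0.2733, "dy":0.1233, "dz":0.2}]}}

```text
clock: 17.68
position: [0.6197, 0.2235, 0.0822]
tool_rot: [-3.139, 0.002, 1.593]
force: [-0.6, -1.3, -0.0]
grip_width: 0.0851
finger_force: 0.0
```

>>> {"op": "creep_tool", "data": {"plan": [{"aperture":0.085}]}}

```text
clock: 17.8
position: [0.6214, 0.2236, 0.0848]
tool_rot: [3.141, -0.0, 1.592]
force: [-0.5, -0.2, 0.7]
grip_width: 0.0847
finger_force: 0.0
```

```bash
python3 plan.py .6222 .2252 .011 1.599
```

```text
now [0.6214, 0.2236, 0.0848] [3.1405, -0.0001, 1.592] q7 -0.15 w 0.0847
shift [0.0016, 0.0008, 0.0738] rot [0.0011, -0.0001, -0.007] or [-0.0001, -0.0017, 3.1346]
```

Converted, 0.0738 m / 0.3 = 0.246, 0.068 m / 0.3 = 0.2267, -0.007 rad / 2 = -0.0035.

>>> {"op": "creep_tool", "data": {"plan": [{"aperture":0.085, "dx":0.0053, "dy":0.0033, "dz":0.0833, "wz":-0.0035}, {"aperture":0.085, "dx":0.0053, "dy":0.0033, "dz":0.1667, "wz":-0.0035}, {"aperture":0.085, "dx":0.0053, "dy":0.0033, "dz":0.2267, "wz":-0.0035}, {"aperture":0.085, "dx":0.0053, "dy":0.0033, "dz":0.246, "wz":-0.0035}, {"aperture":0.045, "dx":0.0053, "dy":0.0033, "dz":0.246, "wz":-0.0035}], "grip_n": 70}}

```text
clock: 18.42
position: [0.6222, 0.2256, 0.01]
tool_rot: [3.141, -0.0, 1.6]
force: [0.1, 0.8, 0.2]
grip_width: 0.0692
finger_force: 0.0
```

>>> {"op": "creep_tool", "data": {"plan": [{"aperture":0.045}, {"aperture":0.045}, {"aperture":0.045}]}}

```text
clock: 18.8
position: [0.6226, 0.2259, 0.011]
tool_rot: [3.14, -0.001, 1.6]
force: [-1.9, -0.2, 8.6]
grip_width: 0.053
finger_force: 74.1
```

```bash
python3 plan.py .4645 .2185 .1 1.39
```

```text
now [0.6226, 0.2259, 0.011] [3.1399, -0.0007, 1.5996] q7 -0.12 w 0.053
shift [-0.0027, -0.1581, -0.0892] rot [0.0016, -0.0008, 0.2096] or [0.0012, 0.0023, -2.9319]
```

Converted, -0.1575 m / 0.3 = -0.525, -0.11 m / 0.3 = -0.3667, 0.18 rad / 2 = 0.09.

>>> {"op": "creep_tool", "data": {"plan": [{"aperture":0.045, "dz":-0.1}, {"aperture":0.045, "dy":-0.05, "dz":-0.2, "wz":0.025}, {"aperture":0.045, "dx":-0.0033, "dy":-0.2, "dz":-0.2333, "wz":0.06}, {"aperture":0.045, "dx":-0.0067, "dy":-0.3667, "dz":-0.2333, "wz":0.09}, {"aperture":0.045, "dx":-0.009, "dy":-0.525, "dz":-0.2333, "wz":0.105}]}}

```text
clock: 19.42
position: [0.463, 0.2184, 0.0802]
tool_rot: [3.141, -0.001, 1.388]
force: [-0.2, 1.2, -4.1]
grip_width: 0.0528
finger_force: 76.1
```

>>> {"op": "creep_tool", "data": {"plan": [{"aperture":0.045}, {"aperture":0.045}]}}

```text
clock: 19.68
position: [0.4652, 0.2189, 0.0801]
tool_rot: [3.141, -0.001, 1.39]
force: [-0.3, 0.0, -4.2]
grip_width: 0.0528
finger_force: 76.2
```

```bash
python3 plan.py .465 .2185 .0175 1.39; python3 - <<'E'
from h import *
import cv2
a=grab_frame('side')[140:260,140:260]
cv2.imwrite('pics/c8.png',cv2.resize(a,(480,480),interpolation=2))
E
```

```text
now [0.4652, 0.2189, 0.0801] [3.1405, -0.001, 1.3902] q7 -0.35 w 0.0528
shift [-0.0005, -0.0002, 0.0626] rot [0.0011, -0.001, 0.0002] or [0.0016, 0.0017, -3.1414]
```

View pics/c8.png

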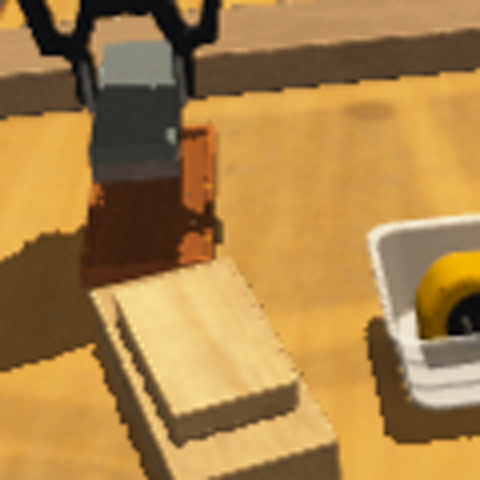

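The stone hangs level over the holder, lined up with it; pine sits centred on the offcut. Lowering.

Converted, 0.0625 m / 0.3 = 0.2083, 0.062 m / 0.3 = 0.2067.

>>> {"op": "creep_tool", "data": {"plan": [{"aperture":0.045, "dz":0.0833}, {"aperture":0.045, "dz":0.15}, {"aperture":0.045, "dz":0.1933}, {"aperture":0.045, "dz":0.2067}, {"aperture":0.045, "dz":0.2083}]}}

```text
clock: 20.35
position: [0.4649, 0.2183, 0.0172]
tool_rot: [3.141, -0.0, 1.39]
force: [-0.1, -0.5, -3.8]
grip_width: 0.053
finger_force: 76.1
```

>>> {"op": "creep_tool", "data": {"plan": [{"aperture":0.045, "dz":0.0033}, {"aperture":0.045, "dz":0.0033}]}}

```text
clock: 20.6
position: [0.4647, 0.2186, 0.0164]
tool_rot: [3.141, -0.0, 1.39]
force: [0.6, 0.3, -3.7]
grip_width: 0.0531
finger_force: 76.1
```

Converted, -0.1 m / 0.3 = -0.3333, -0.05 m / 0.3 = -0.1667.

>>> {"op": "creep_tool", "data": {"plan": [{"aperture":0.066}, {"aperture":0.066}, {"aperture":0.066, "dz":-0.0333}, {"aperture":0.066, "dz":-0.1667}, {"aperture":0.085, "dz":-0.3333}]}}

```text
clock: 21.22
position: [0.4641, 0.2181, 0.1173]
tool_rot: [-3.141, 0.001, 1.389]
force: [-0.4, 0.9, 0.8]
grip_width: 0.0815
finger_force: 0.0
```

>>> {"op": "creep_tool", "data": {"plan": [{"aperture":0.085, "dx":-0.0667, "dy":0.1333, "dz":-0.1667}, {"aperture":0.085, "dx":-0.1333, "dy":0.3333, "dz":-0.2}, {"aperture":0.085, "dx":-0.1333, "dy":0.5333, "dz":-0.2}, {"aperture":0.085, "dx":-0.1333, "dy":0.6667, "dz":-0.2}]}}

```text
clock: 21.72
position: [0.6562, 0.1418, 0.1772]
tool_rot: [3.14, -0.0, 1.389]
force: [-0.4, 0.8, -0.3]
grip_width: 0.0851
finger_force: 0.0
```

```bash
python3 - <<'E'
from h import *
import cv2
a=grab_frame('side')[130:370,130:370];b=grab_frame('top')[140:280,115:381]
cv2.imwrite('pics/c9.png',np.vstack([cv2.resize(b,(570,300),interpolation=2),cv2.copyMakeBorder(cv2.resize(a,(300,300),interpolation=2),0,0,0,270,0)]))
E
```

```text
(no output)
```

View pics/c9.png

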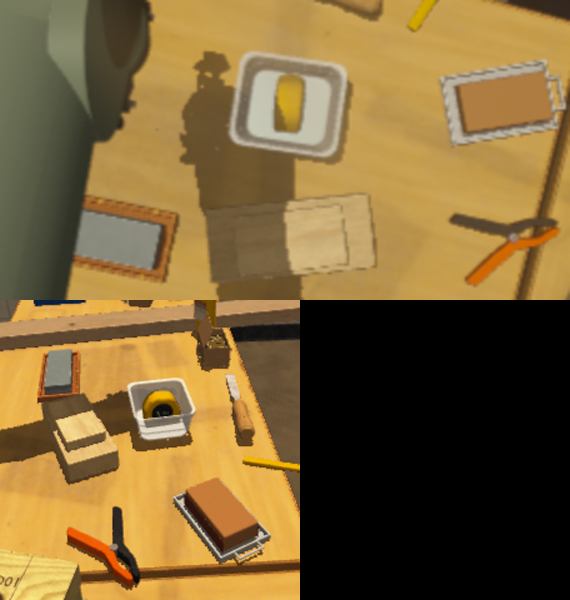

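All four lie in place (stone in holder, pine centred on offcut, sanding block in tray, tape in tub), clamp and chisel untouched.

>>> {"op": "creep_tool", "data": {"plan": [{"aperture":0.085}, {"aperture":0.085}, {"aperture":0.085}, {"aperture":0.085}]}}

```text
clock: 22.32
position: [0.6538, 0.1434, 0.1763]
tool_rot: [3.141, -0.0, 1.39]
force: [0.7, 0.2, -0.3]
grip_width: 0.085
finger_force: 0.0
```

```bash
python3 -c "
from workcell import bot, workorder, grab_frame, calibration
print(workorder.job_done())"
```

```text
the job is handed in; nothing more can be done
None
```

All four things are put away in order, with the clamp and chisel left where they lay, and the job was handed in at about 22 s; the last pictures show everything in place, but no verdict came back.

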